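# Click the stock counter's thumbwheel round to its red tooth

## Robot

A 7-joint arm with a two-finger parallel gripper is mounted at the origin on the work surface. World frame = base frame: x ahead of the robot, y to its left, z up, the work surface at z = 0. Lengths are in mm, angles in rad, forces in N, time in s.
With the tool pointing down it reaches from about 350 to 900 mm from the base axis. Payload 8.1 kg.
Tool frame: the origin (TCP) lies on the centre line of the jaws, within the pads' length; the fingertips stand 25 mm ahead of it and the grasp point (between the pads) lies 6 mm ahead of it; z points along the fingers, y is the direction in which the jaws open and shut (so a half turn about z gives the same grasp; the last joint's range is limited). The gripper opens to 85 mm and grips with 20 to 120 N. Pads are 22 mm wide; open, the fingers measure 114 mm over their backs; the gripper's body (76 mm by 85 mm) begins 54 mm behind the grasp point. The pads swing forward as they close: fully open they stand 13 mm farther back than shut.
Start: joints at [1.142, 0.434, 0.025, 1.573, -0.012, 1.134, -0.075], TCP at [200.018, -592.143, 256.323] pointing down, gripper open.
Joint ranges: [-2.62, 2.62], [-0.44, 2.09], [-1.27, 1.32], [0.08, 2.57], [-1.32, 4.46], [0.12, 2], [-2.74, 2.74]. Speed limits (rad/s): [2.22, 2.22, 3.01, 3.01, 3.14, 3.14, 3.14].

## Interface

Orientations are given as a unit quaternion [x, y, z, w].
In Python, from cell import manip gives the robot as it stands.
- The arm moves only by the shell command python3 -m jog 'ROWS' [FORCE]. ROWS is JSON, a list of rows, each a list of 5 numbers: the closure, from 0 (fully open) to 1 (shut), then the shift along the world's x, y, z in mm, then the turn about the world's z in rad. A call has 1 to 8 rows; each row shifts and turns the commanded pose from where the row before left it; what a row does not reach is not made up. A row lasts 1/12 s, in which the tool goes at most 41.7 mm and 7.16 degrees, less where a joint would pass 70% of its speed; a pose out of reach is approached as far as the arm can. A call with a gripper value outside its range is refused whole. The fingers move at their own pace and stop on an object; FORCE is the grip in N (left out, the last holds). Time passes only in rows, so rows that do not move let the fingers close. It gives the time, the measured TCP pose, the force and the opening at its end, in the units of the state.
- manip.sense(): the state, without advancing time (a new reading comes with each control period).
- manip.grab_frame(name): name is "side" or "top" or "wrist"; returns (picture, depth): 420x560x3 uint8, red, green, blue; 420x560 float32, mm along the optical axis (not along the pixel's ray), 0 where there is no reading.
- manip.camera_params(name): a dict with "fx", "fy", "cx", "cy" (pixels), "k1" (the pictures are not rectified: a ray, as slopes to the right and down, at radius r is drawn at 1 + k1 r^2 times it, then the intrinsics apply), "R" (3x3) and "t" (3): a world point X has camera coordinates R X + t; the wrist camera has in their place "tool_from_camera" (4x4, takes a point from camera to tool coordinates, whose origin is the TCP and whose axes are the flange's). Camera axes: x right, y down, z forward; pixel columns grow to the right and rows downward; lengths in mm; the calibration is good to about 2 mm. A picture is of the moment at which its call begins: read the wrist's pose just before it. camera_params takes no time and is no camera call.
- manip.hand_in(): hands the job in, once; it reports no verdict.
Trained networks look in the newest picture that a camera, given by its name, has taken for a name from the list of things; names that differ only in an ending like _2 or _b are one class to them, and where a whole thing is asked for, a point or a joint stands for the part that bears it (a point fixed in the world has none). Each returns a list of dicts, best first, with "p" (0 to 1); they miss things now and then, are a little off and sometimes report something else, mostly with a low value. They report only what shows in the picture. A call takes as long as a camera call.
- manip.find_in(camera, name): "position" ([x, y, z] in mm, in world coordinates, good to about 4 mm: the middle of the surface that is visible of it).
- manip.pinpoint(camera, name): "position" ([x, y, z] in mm, in world coordinates, good to about 4 mm: a listed point, or the origin of a listed thing).
The state is a dict: "t": time; "qpos": joint angles; "joint_velocities": joint speeds; "joint_efforts": joint torques, N m; "tool_pos": TCP position; "eef_rot": TCP orientation; "force": force on the tool from outside, world axes, zero at the start; "torque": the same for the moment, N m; "grip_width": finger opening in mm.
Only numpy, scipy, OpenCV 4.12 (cv2) and the standard library are available. Lean on these libraries where they do the work, as an engineer would, in place of code of your own. Each camera call takes 0.05 s, during which the arm holds its last target.

## Task

Another case of corkscrews is complete, so bring the counter's six-toothed thumbwheel to its mark: flick its teeth along the edge with a fingertip, clockwise seen from above, until the red tooth clicks home in front of the brass pointer, and do not run past it. Work only on the edge, not on the brass knob in the middle; leave the things around it where they are, neither lifted nor pushed, and finish clear of everything.

Things in the scene. Friction and masses are not known exactly. Their poses are not given: they have to be found in the camera images.
- tally: The stock counter, a stand screwed down to the shop counter. Round cherry foot 112 mm across and 10 mm high, then a drum 92 mm across up to 30 mm high. Origin: centre of its underside, on the wheel's vertical axis. Its x axis points from the wheel's axis to the brass pointer, z up.
- wheel (a joint): Turn of the thumbwheel in rad, growing clockwise seen from above. It clicks into a rest at every multiple of 1.047 (60 degrees) and starts two to four clicks short (about -2.09, -3.14 or -4.19); at 0 the red tooth stands at the pointer. Pushed past half a click it snaps to the next rest by itself; about 2 to 4 N on a tooth is enough.
- wheel_centre (a point): Centre of the wheel's upper face, on its axis, 50 mm above the shop counter. Brass disc of 42 mm radius, cream face, 38 to 50 mm above the shop counter, with six straight teeth 60 degrees apart. At rest one tooth lies along the pointer direction. Beyond 47 mm from the axis the gaps between teeth are open down to the foot.
- red_tooth (a point): Upper outer end of the red tooth, 64 mm from the axis, 52 mm above the shop counter. The other five teeth are cream, all alike: 64 mm out from the axis, 10 mm wide along the edge, 36 to 52 mm above the shop counter. A red bar on the wheel's face runs to the red tooth.
- pointer_tip (a point): Tip of the brass pointer, 69 mm from the wheel's axis and 46 mm high, aimed at the axis. Its post, 12 mm wide and 50 mm high, stands 77 to 83 mm from the axis on a low arm from the foot.
- knob: Brass knob on the middle of the wheel, turning with it: a 12 mm stem with an 18 mm ball, top 75 mm above the shop counter. Its origin lies on the axis at the shop counter's height. Not to be touched.
- funnel: Loose brass bottle-neck funnel standing mouth down, 72 mm across the mouth, 75 mm high. Origin: centre of its underside. Bystander.
- dish: Loose turquoise faience cork dish (empty), 90 mm across, 30 mm high. Origin: centre of its underside. Bystander.
- stopper: Loose heavy crystal stopper standing on its head, 54 mm across, 55 mm high. Origin: centre of its underside. Bystander.
- corkscrew: Loose steel two-pronged butler's corkscrew lying flat: cross handle 62 mm by 24 mm, 12 mm thick, ring behind it and prongs ahead along its x axis, 140 mm long overall. Origin: on its underside, about the middle. Bystander.

How it is judged:
By the outcome, as a careful person would: the job done as asked, in the order asked, and still so for the second after the job is handed in, with the robot touching nothing.
It also fails if it takes over 51 s, if anything falls off the work surface, if the arm or the gripper's body presses on something with over 40 N, if the wrist force passes 120 N, or if a joint passes its speed limit or range.

## Working session

There is one attempt and no reset: what is moved stays moved. The work goes in short steps, Python scripts to look and compute and a shell command to move; the robot and the scene stay as the last step left them, time stands still between calls to the robot, and variables do not carry over. Pictures are saved under pics/ and viewed, and the job is handed in when it is done.

```bash
mkdir -p pics; ls; cat > h.py <<'E'
from cell import manip
import cv2,numpy as np
def shot(n,fn):
    p,d=manip.grab_frame(n); cv2.imwrite('pics/'+fn,cv2.cvtColor(p,cv2.COLOR_RGB2BGR)); return p,d
E
python3 - <<'E'
from h import *
print(manip.sense())
for c in ('side','top'):
    shot(c,c+'0.png')
    for n in ['tally','wheel_centre','red_tooth','pointer_tip','funnel','dish','stopper','corkscrew']:
        try: print(c,n,[(np.round(r['position']).tolist(),round(r['p'],2)) for r in manip.pinpoint(c,n)[:2]])
        except Exception as e: print(n,e)
E
```

```text
pics
{'t': 0.0, 'qpos': array([ 1.14239061,  0.43524818,  0.02497914,  1.57414146, -0.0115876 ,
        1.13396325, -0.0751031 ]), 'joint_velocities': array([-0.0012987 , -0.00024013, -0.0003298 ,  0.00074629, -0.00080409,
       -0.0004415 , -0.00103191]), 'joint_efforts': array([ 9.37610821e-04, -6.70474291e+01,  1.02539320e+00, -3.16207874e+01,
        1.56615843e-02,  1.25891846e-02, -7.04122294e-05]), 'tool_pos': array([ 199.8337664 , -591.68812806,  255.49318833]), 'eef_rot': array([ 9.86766302e-01,  1.62146889e-01, -2.09630084e-04, -7.80042369e-04]), 'force': array([ 0.23220081, -0.08162214, -0.49988473]), 'torque': array([-0.03903119, -0.05748459, -0.01230314]), 'grip_width': 85.3499040115171}
side tally [([528.0, 80.0, -4.0], 0.67)]
side wheel_centre [([527.0, 85.0, 52.0], 0.72)]
side red_tooth [([473.0, 75.0, 50.0], 0.8), ([527.0, 270.0, -4.0], 0.3)]
side pointer_tip [([603.0, 88.0, 45.0], 0.94)]
side funnel [([543.0, -88.0, -1.0], 0.59)]
side dish [([527.0, 275.0, -3.0], 0.81)]
side stopper [([687.0, 174.0, 2.0], 0.6)]
side corkscrew [([709.0, 9.0, -2.0], 0.93)]
top tally [([534.0, 79.0, 0.0], 0.87)]
top wheel_centre [([534.0, 87.0, 52.0], 0.78)]
top red_tooth [([470.0, 75.0, 50.0], 0.83)]
top pointer_tip [([553.0, -86.0, 4.0], 0.24)]
top funnel [([554.0, -89.0, 2.0], 0.76)]
top dish [([530.0, 272.0, 2.0], 0.97)]
top stopper [([691.0, 177.0, -2.0], 0.89)]
top corkscrew [([712.0, 9.0, 2.0], 0.71)]
```

View pics/top0.png

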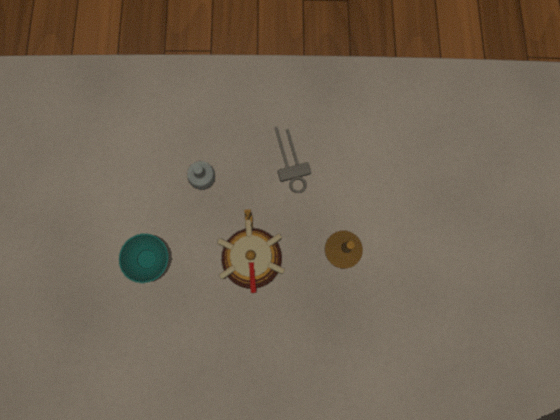

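View pics/side0.png

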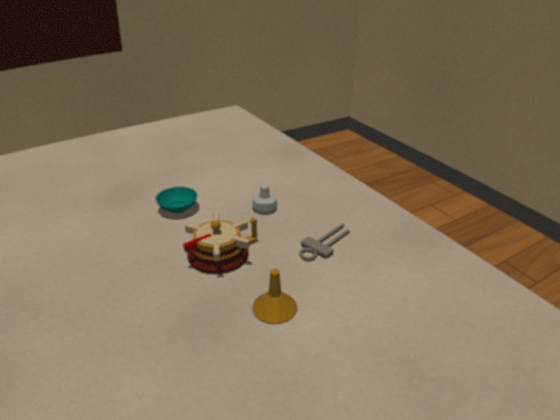

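Top view: red tooth at (253,290) is directly opposite the pointer at (249,214), so it is three clicks short. +x is up in the picture and +y is left, so clockwise takes the near-side tooth toward +y. Next I'll refine the geometry from the saved picture.

```bash
cat >> h.py <<'E'
def toplane(cam,uv,z):
    c=manip.camera_params(cam); uv=np.asarray(uv,float).reshape(-1,2)
    K=np.array([[c['fx'],0,c['cx']],[0,c['fy'],c['cy']],[0,0,1]])
    n=cv2.undistortPointsIter(uv.reshape(-1,1,2),K,np.array([c['k1'],0,0,0,0.]),None,None,(3,50,1e-9)).reshape(-1,2)
    R=np.array(c['R']);t=np.array(c['t']); C=-R.T@t
    d=np.c_[n,np.ones(len(n))]@R
    return C+d*((z-C[2])/d[:,2])[:,None]
def wheelfit(im,cam='top',guess=(531,83)):
    hsv=cv2.cvtColor(im,cv2.COLOR_BGR2HSV)
    red=(((hsv[...,0]<6)|(hsv[...,0]>174))&(hsv[...,1]>180)&(hsv[...,2]>110))
    v,u=np.nonzero(red); P=toplane(cam,np.c_[u,v],51)[:,:2]
    k=np.hypot(*(P-guess).T)<75
    return P[k]
E
python3 - <<'E'
from h import *
im=cv2.imread('pics/top0.png')
P=wheelfit(im); print(len(P),P.mean(0),P.min(0),P.max(0))
x=im[195:310,200:305]; cv2.imwrite('pics/topcrop.png',cv2.resize(x,None,fx=5,fy=5,interpolation=cv2.INTER_CUBIC))
print(toplane('top',[[250,255]],60))
E
```

```text
108 [493.42046319  79.46000507] [470.23019926  75.85579583] [518.19213201  83.04360756]
[[531.26144407  82.77455203  60.        ]]
```

View pics/topcrop.png

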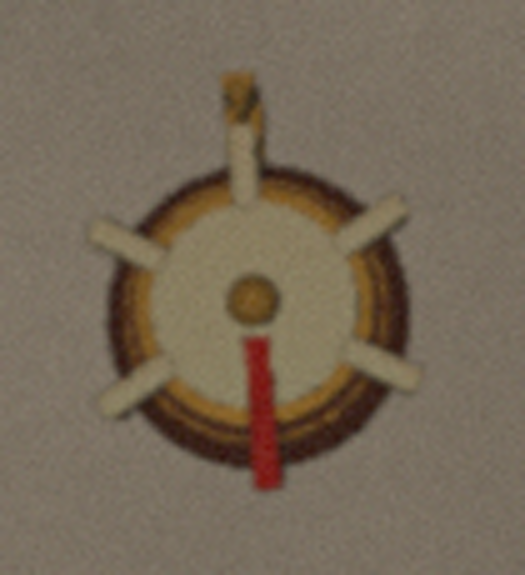

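```bash
python3 - <<'E'
from h import *
px=lambda a:[(200+(a[0]+.5)/5-.5),195+(a[1]+.5)/5-.5]
Q=toplane('top',[px(p) for p in [(255,306),(241,125),(268,488),(97,228),(418,382),(105,410),(402,203)]],52)[:,:2]
c=Q[0];print(c);
for q in Q[1:]: print(q,np.hypot(*(q-c)),np.degrees(np.arctan2(*(q-c)[::-1])))
e=manip.sense();print(e['t'])
E
```

```text
[530.5862974   82.05191516]
[594.32543844  87.45000936] 63.967316041406704 4.840851690640473
[468.19196989  77.18286095] 62.58402187690246 -175.53786329565125
[557.86993764 137.35373422] 61.665940490693146 63.74016597663381
[504.17748394  25.56343327] 62.356828129961734 -115.05646188629234
[494.84691558 133.39742747] 62.55929225726709 124.84010072683759
[566.58686924  30.83056137] 62.607254026893685 -54.89880092629164
0.9
```

```bash
python3 -m jog '[[1,16,36,0,-0.06],[1,16,36,0,-0.06],[1,16,36,0,-0.06],[1,16,36,0,-0.06],[1,16,36,0,0],[1,16,36,0,0],[1,16,36,0,0],[1,16,36,0,0]]' 40; python3 -m jog '[[1,16,36,0,0],[1,16,36,0,0],[1,16,36,0,0],[1,16,36,0,0],[1,16,36,0,0],[1,16,36,0,0],[1,16,36,0,0],[1,0,0,0,0]]'
```

```text
t: 1.57
tool_pos: [328.5, -302.4, 256.6]
eef_rot: [0.999, 0.043, 0.0, 0.0]
force: [1.1, 0.6, 0.1]
grip_width: 0.5
t: 2.23
tool_pos: [442.7, -44.6, 257.0]
eef_rot: [0.999, 0.047, 0.002, -0.001]
force: [0.5, -0.0, 0.8]
grip_width: 0.3
```

```bash
python3 -m jog '[[1,13,31,-30,0],[1,13,31,-30,0],[1,14,31,-30,0],[1,0,0,-35,0],[1,0,0,0,0]]'; python3 - <<'E'
from h import *
for c in ('side','top','wrist'): p,d=shot(c,c+'1.png')
print(manip.sense()['tool_pos'])
a=[cv2.imread(f'pics/{c}1.png') for c in ('side','wrist')]
s=cv2.resize(a[0][140:320,140:320],(500,500),interpolation=cv2.INTER_CUBIC)
cv2.imwrite('pics/s1.png',s)
E
```

```text
t: 2.65
tool_pos: [474.2, 34.8, 133.4]
eef_rot: [0.999, 0.045, -0.004, -0.0]
force: [-1.8, -1.0, -0.6]
grip_width: -0.2
[477.05283987  32.97595889 139.09083067]
```

View pics/s1.png

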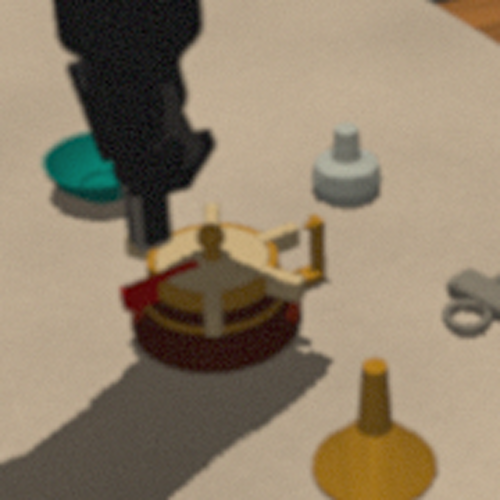

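View pics/wrist1.png

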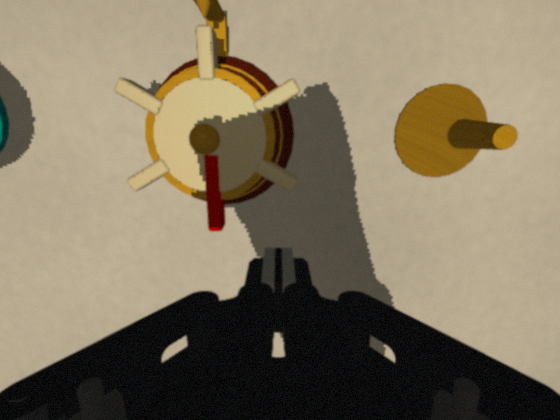

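```bash
python3 -m jog '[[1,0,0,0,0],[1,0,0,0,0],[1,0,0,0,0]]'
```

```text
t: 3.05
tool_pos: [477.7, 33.1, 139.8]
eef_rot: [0.999, 0.042, 0.001, 0.0]
force: [0.2, 0.1, 0.4]
grip_width: 0.0
```

```bash
python3 -m jog '[[1,4,15,-10,0],[1,0,0,-22,0],[1,0,0,-22,0],[1,0,0,-22,0],[1,0,0,0,0],[1,0,0,0,0]]'; python3 - <<'E'
from h import *
shot('side','side2.png');shot('wrist','wrist2.png')
a=cv2.imread('pics/side2.png');cv2.imwrite('pics/s2.png',cv2.resize(a[170:290,160:280],(500,500),interpolation=cv2.INTER_CUBIC))
E
```

```text
t: 3.55
tool_pos: [480.6, 48.4, 62.4]
eef_rot: [0.999, 0.043, -0.001, 0.0]
force: [0.5, 0.6, 0.5]
grip_width: 0.4
```

View pics/s2.png

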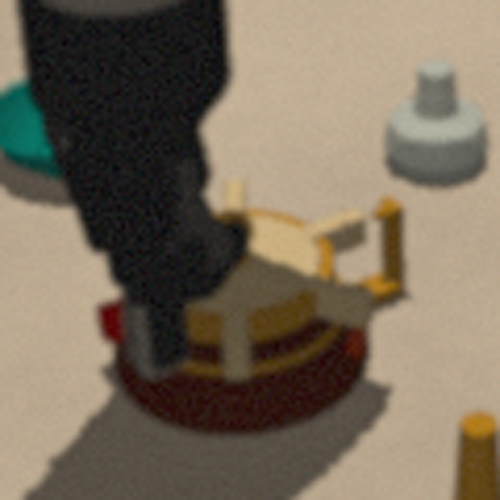

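View pics/wrist2.png

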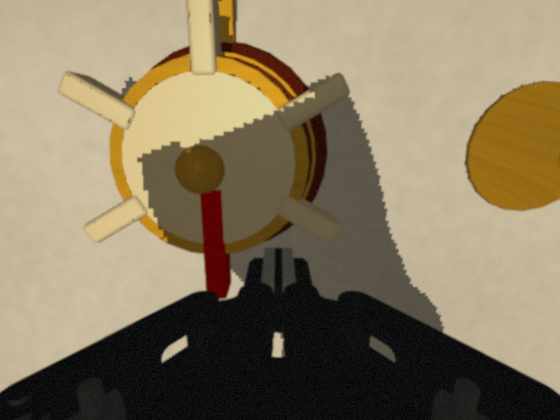

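```bash
python3 -m jog '[[1,-2,4,0,0],[1,-2,4,0,0],[1,-1,4,0,0],[1,-1,4,0,0],[1,-1,4,0,0],[1,-1,4,0,0],[1,0,4,0,0]]'; python3 -m jog '[[1,0,4,0,0],[1,0,4,0,0],[1,0,4,0,0],[1,1,4,0,0],[1,1,4,0,0],[1,1,4,0,0],[1,1,3,0,0],[1,0,0,0,0]]';  python3 - <<'E'
from h import *
shot('wrist','wrist3.png')
E
```

```text
t: 4.23
tool_pos: [472.7, 77.0, 62.3]
eef_rot: [0.999, 0.043, -0.0, 0.0]
force: [0.9, -2.3, -0.4]
grip_width: 0.1
t: 4.9
tool_pos: [477.2, 104.7, 62.3]
eef_rot: [0.999, 0.043, 0.0, -0.0]
force: [0.1, -0.2, 0.1]
grip_width: 0.1
```

View pics/wrist3.png

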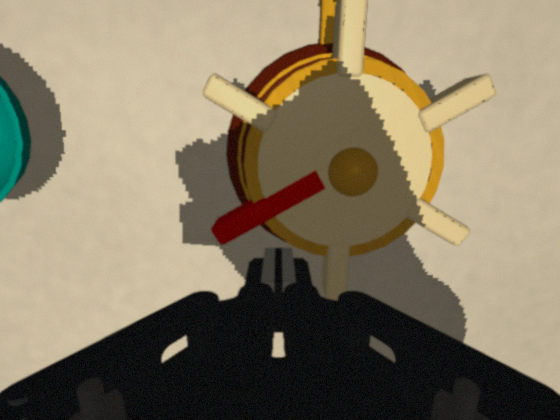

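One click done: the red tooth is now at lower left (215,235), and the finger sits free in the gap. I'll lift, go back and repeat.

```bash
python3 -m jog '[[1,0,0,20,0],[1,0,0,20,0],[1,0,0,0,0],[1,2,-28,0,0],[1,2,-28,0,0],[1,0,0,0,0],[1,0,0,0,0]]'
```

```text
t: 5.53
tool_pos: [480.8, 45.6, 101.9]
eef_rot: [0.999, 0.041, -0.0, 0.0]
force: [-0.6, 0.2, -0.7]
grip_width: 0.1
```

```bash
python3 -m jog '[[1,0,0,0,0],[1,0,0,-20,0],[1,0,0,-20,0],[1,0,0,0,0],[1,0,0,0,0]]' && python3 -m jog '[[1,-2,4,0,0],[1,-2,4,0,0],[1,-1,4,0,0],[1,-1,4,0,0],[1,-1,4,0,0],[1,-1,4,0,0],[1,0,4,0,0]]'; python3 -m jog '[[1,0,4,0,0],[1,0,4,0,0],[1,0,4,0,0],[1,1,4,0,0],[1,1,4,0,0],[1,1,4,0,0],[1,1,3,0,0],[1,0,0,0,0]]';  python3 - <<'E'
from h import *
shot('wrist','wrist4.png')
E
```

```text
t: 5.95
tool_pos: [480.0, 48.6, 61.7]
eef_rot: [0.999, 0.044, -0.001, -0.0]
force: [-0.0, -0.4, 0.0]
grip_width: -0.1
t: 6.53
tool_pos: [472.8, 76.0, 62.5]
eef_rot: [0.999, 0.043, 0.0, 0.0]
force: [0.2, -3.3, 0.2]
grip_width: 0.0
t: 7.2
tool_pos: [477.2, 103.7, 62.3]
eef_rot: [0.999, 0.043, 0.0, -0.0]
force: [0.1, -0.8, -0.7]
grip_width: 0.2
```

View pics/wrist4.png

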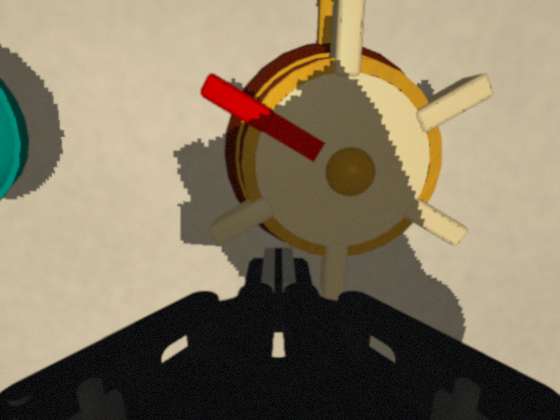

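Second click done: red tooth at upper left (210,90), one click short of the pointer. One more stroke.

```bash
python3 -m jog '[[1,0,0,20,0],[1,0,0,20,0],[1,0,0,0,0],[1,2,-27,0,0],[1,2,-28,0,0],[1,0,0,0,0],[1,0,0,0,0],[1,0,0,0,0]]'; python3 -m jog '[[1,0,0,-20,0],[1,0,0,-20,0],[1,0,0,0,0],[1,0,0,0,0]]' && python3 -m jog '[[1,-2,4,0,0],[1,-2,4,0,0],[1,-1,4,0,0],[1,-1,4,0,0],[1,-1,4,0,0],[1,-1,4,0,0],[1,0,4,0,0]]'; python3 -m jog '[[1,0,4,0,0],[1,0,4,0,0],[1,0,4,0,0],[1,1,4,0,0],[1,1,4,0,0],[1,1,4,0,0],[1,1,3,0,0],[1,0,0,0,0]]';  python3 - <<'E'
from h import *
shot('wrist','wrist5.png')
E
```

```text
t: 7.92
tool_pos: [480.8, 47.8, 102.0]
eef_rot: [0.999, 0.042, -0.0, -0.0]
force: [0.2, 0.3, 1.1]
grip_width: 0.5
t: 8.25
tool_pos: [480.0, 48.6, 61.7]
eef_rot: [0.999, 0.044, -0.001, -0.0]
force: [0.7, -0.1, -0.0]
grip_width: 0.1
t: 8.83
tool_pos: [472.8, 75.9, 62.5]
eef_rot: [0.999, 0.043, 0.0, 0.0]
force: [1.0, -2.3, 0.7]
grip_width: 0.2
t: 9.5
tool_pos: [477.2, 103.7, 62.3]
eef_rot: [0.999, 0.043, 0.0, -0.0]
force: [0.4, 0.8, -0.8]
grip_width: -0.1
```

View pics/wrist5.png

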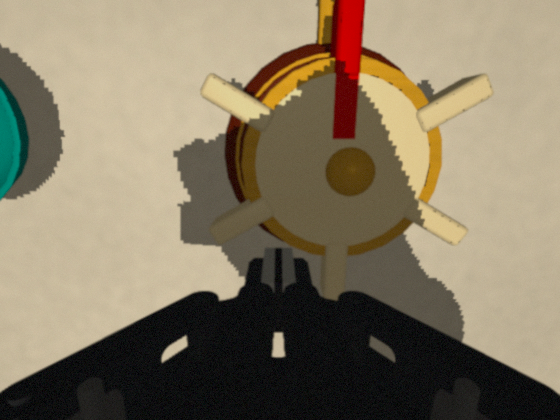

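The red tooth now stands at the pointer (345,20). I'll lift clear and check.

```bash
python3 -m jog '[[1,0,0,20,0],[1,0,0,30,0],[1,0,0,35,0],[1,0,0,35,0],[1,-10,-25,20,0],[1,-10,-35,0,0],[1,-10,-35,0,0],[1,-10,-35,0,0]]'; python3 -m jog '[[1,0,-35,0,0],[1,0,-35,0,0],[1,0,-35,0,0],[1,0,0,0,0],[1,0,0,0,0],[1,0,0,0,0]]'; python3 - <<'E'
from h import *
shot('top','top6.png')
for n in ['red_tooth','pointer_tip','funnel','dish','stopper','corkscrew']:
    print(n,[(np.round(r['position']).tolist(),round(r['p'],2)) for r in manip.pinpoint('top',n)[:1]])
P=wheelfit(cv2.imread('pics/top6.png'));d=P.mean(0)-(530.6,82.05);print(np.degrees(np.arctan2(d[1],d[0])))
a=cv2.imread('pics/top6.png');cv2.imwrite('pics/t6.png',cv2.resize(a[110:310,100:400],(800,533)))
E
```

```text
t: 10.22
tool_pos: [436.3, -28.8, 202.8]
eef_rot: [0.999, 0.043, 0.001, 0.0]
force: [0.7, 0.1, 0.1]
grip_width: 0.3
t: 10.72
tool_pos: [436.7, -132.1, 202.2]
eef_rot: [0.999, 0.042, -0.0, -0.0]
force: [0.6, 0.6, 0.5]
grip_width: -0.1
red_tooth [([596.0, 88.0, 50.0], 0.94)]
pointer_tip [([598.0, 94.0, 42.0], 0.64)]
funnel [([553.0, -89.0, -1.0], 0.69)]
dish [([532.0, 273.0, 2.0], 0.85)]
stopper [([688.0, 177.0, -3.0], 0.71)]
corkscrew [([712.0, 8.0, -0.0], 0.87)]
5.159159477100387
```

View pics/t6.png

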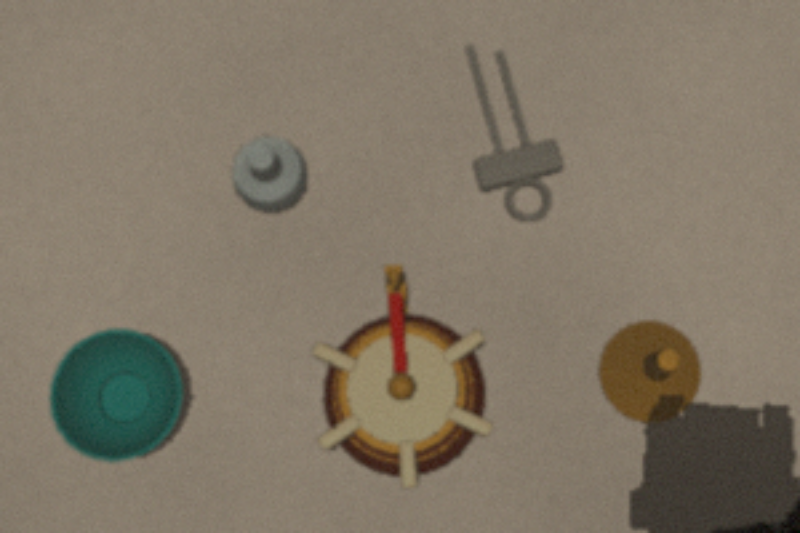

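The red tooth at (397,300) is lined up with the pointer at (395,278). The bystanders haven't moved and the arm is clear.

```bash
python3 -c "
from cell import manip
print(manip.hand_in())"
```

```text
the job is handed in; nothing more can be done
None
```

The red tooth is home in front of the brass pointer, and I handed the job in at about 11 s of the 51 s allowed. The wheel started three clicks short. I pushed a tooth clockwise three times with the shut fingertips, one click each time, lifting clear and going back between strokes. The highest force I read while pushing was about 3 N, and the knob was not touched.

- **Wheel:** the last top picture puts the red tooth at 5.2° and the pointer direction at 4.8°, so they agree within measuring error. It did not run past the mark.
- **Things around it:** the funnel, dish, stopper and corkscrew are where they were, within about 3 mm, which is the detector's own error.
- **Arm:** it finished about 200 mm up and well off to the side, touching nothing.

One reading disagreed: the network placed the pointer tip about 6 mm to the side of the line through the red tooth, at a moderate confidence of 0.64. The picture shows the two aligned.

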